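Slide the backup battery into its parking fence

TASK

Push the tall backup-battery unit across the bench into its U-shaped steel parking fence, through the open side, until its back stands fully home and square against the back stop. It is heavy and tips easily, so push it low near the base: it must stay standing on the bench the whole time, never picked up or tipped, its carrying handle untouched, and its dark panel must still look out of the open side. Leave the joystick, the lidded dish and the clock where they are.

Things in the scene. Friction and masses are not known exactly. Their poses are not given: they have to be found in the camera images.
- unit: upright grey box, 90 x 90 mm in plan, 200 mm tall, sides flat down to the bench, dark panel on its -x side; Origin: centre of its underside. z up, x from panel to back. About 1.4 kg; slides at 5 to 13 N; pushed above about 60 mm it may tip. Starts in front of the fence's mouth, up to 75 mm off its centre line either way, turned up to 0.3 rad.
- fence: fixed U of dark steel bars 10 mm thick, 28 mm high, bare bench inside. Origin: on the bench, middle of the back stop's inner face. z up, x from the open side to the stop. Inside 106 mm wide; side bars run from the stop to x = -60 mm, then flare out to a mouth 135 mm wide at x = -85 mm. Parked, the unit's origin is at x = -45, y = 0 mm (8 mm play either side), its front 5 mm outside the flares.
- joystick: bystander: a loose black joystick, round base 68 mm across, upright handle 32 mm thick, 130 mm tall. Origin: centre of its underside. Stands left of the fence.
- dish: bystander: a loose lidded round dish, 64 mm across, 16 mm tall. Origin: centre of its underside. Lies right of the fence.
- clock: bystander: a loose small orange-framed desk clock, 28 x 80 x 70 mm tall. Origin: centre of its underside. Stands behind the fence's back stop.
- panel (a point): the middle of the dark panel (68 x 72 mm) on the unit's -x side, 45 mm from its axis and 145 mm above its underside
- handle: the unit's black carrying handle, fixed on its top: a 10 mm bar, 66 mm long along the unit's x, reaching 31 mm above the top. Not to be touched. Origin: centre of the unit's top, 200 mm above its underside
Things that resemble listed ones, but are neither listed nor needed, are in the scene too. Several things have the shape of the fence; the one meant has the colours described above.

How it is judged:
By the outcome, as a careful person would: the job done as asked, in the order asked, and still so for the second after the job is handed in, with the robot touching nothing.
It also fails if it takes over 64 s, if anything falls off the work surface, if the arm or the gripper's body presses on something with over 40 N, if the wrist force passes 120 N, or if a joint passes its speed limit or range.

ROBOT

A 6-joint arm with a two-finger parallel gripper is mounted at the origin on the work surface. World frame = base frame: x ahead of the robot, y to its left, z up, the work surface at z = 0. Lengths are in mm, angles in rad, forces in N, time in s.
With the tool pointing down it reaches from about 275 to 750 mm from the base axis. Payload 10.2 kg.
Tool frame: the origin (TCP) lies midway between the tips of the shut fingers; the grasp point (between the pads) lies 19 mm behind it; z points along the fingers, y is the line along which they close (so a half turn about z gives the same grasp; the last joint's range is limited). The gripper opens to 85 mm and grips with 20 to 120 N. Pads are 22 mm wide; open, the fingers measure 114 mm over their backs; the gripper's body (76 mm by 85 mm) begins 54 mm behind the grasp point. The pads swing forward as they close: fully open they stand 13 mm farther back than shut.
Start: joints at [0.945, 0.313, 1.498, -0, 1.331, -0.223], TCP at [205.811, 482.984, 231.294] pointing down, gripper open.
Joint ranges: [-2.94, 2.94], [-0.97, 2.17], [0.19, 2.56], [-1.23, 4.37], [0.02, 3.11], [-2.88, 2.88]. Speed limits (rad/s): [2.39, 2.39, 3.01, 3.14, 3.14, 3.14].

INTERFACE

Orientations are given as a unit quaternion [w, x, y, z].
In Python, from rig import sense, capture, finish_job, find_in, place_of gives the robot as it stands. The module is installed in compiled form; this text tells all that it offers.
- The arm moves only by the shell command python3 -m jog 'ROWS' [FORCE]. ROWS is JSON, a list of rows, each an object of numbers: "tx", "ty", "tz": the shift along the tool's x, y, z in mm; "ax", "ay", "az": the turn, a rotation vector about the tool's x, y, z in rad; "jaw": the closure, from -1 (fully open) to 1 (shut), so that 0 is half open. In form: [{"tx": .., "ty": .., "tz": .., "ax": .., "ay": .., "az": .., "jaw": ..}, ...]. A call has 1 to 5 rows; each row shifts and turns the commanded pose from where the row before left it, along the tool's axes as they then stand; what a row does not reach is not made up. A row lasts 1/8 s, in which the tool goes at most 62.5 mm and 10.7 degrees, less where a joint would pass 70% of its speed; a pose out of reach is approached as far as the arm can. A call with a gripper value outside its range is refused whole. The fingers move at their own pace and stop on an object; FORCE is the grip in N (left out, the last holds). Time passes only in rows, so rows that do not move let the fingers close. It gives the time, the measured TCP pose, the force, the opening and the grip force at its end, in the units of the state.
- sense(): the state, without advancing time (a new reading comes with each control period).
- capture(name): name is "scene" or "top" or "wrist"; returns a dict with "color" (400x640x3 uint8, red, green, blue), "depth" (400x640 float32, mm along the optical axis (not along the pixel's ray), 0 where there is no reading), "fx", "fy", "cx", "cy" (pixels), "camera_from_world" (4x4, takes a point from world to camera coordinates); the wrist camera has in their place "mount" (4x4, takes a point from camera to tool coordinates, whose origin is the TCP and whose axes are the flange's). Camera axes: x right, y up, looking along -z (the intrinsics and any distortion apply to the point x, -y, -z); pixel columns grow to the right and rows downward; lengths in mm; the calibration is good to about 2 mm. A picture is of the moment at which its call begins: read the wrist's pose just before it.
- finish_job(): hands the job in; it is judged then, once.
Trained networks look in the newest picture that a camera, given by its name, has taken for a name from the list of things; names that differ only in an ending like _2 or _b are one class to them, and where a whole thing is asked for, a point or a joint stands for the part that bears it (a point fixed in the world has none). Each returns a list of dicts, best first, with "conf" (0 to 1); they miss things now and then, are a little off and sometimes report something else, mostly with a low value. They report only what shows in the picture. A call takes as long as a camera call. They do not tell look-alikes from the thing itself.
- find_in(query, camera): "centre" ([column, row] in pixels, amid what is visible of it).
- place_of(query, camera): "centre" ([column, row] in pixels: a listed point, or the origin of a listed thing).
The state is a dict: "time_s": time; "joints": joint angles; "dq": joint speeds; "tau": joint torques, N m; "eef_pos": TCP position; "ee_rot": TCP orientation; "force": force on the tool from outside, world axes, zero at the start; "wrist_torque": the same for the moment, N m; "grip_width": opening from 0.0 (shut) to 1.0 (fully open); "grip_force": force on a finger pad.
Only numpy, scipy, OpenCV 4.12 (cv2) and the standard library are available. Lean on these libraries where they do the work, as an engineer would, in place of code of your own. Each camera call takes 0.05 s, during which the arm holds its last target. There are 200 camera calls.

## Working session

There is one attempt and no reset: what is moved stays moved. The work goes in short steps, Python scripts to look and compute and a shell command to move; the robot and the scene stay as the last step left them, time stands still between calls to the robot, and variables do not carry over. Pictures are saved under pics/ and viewed, at most 10 in all, crops included, and the job is handed in when it is done.

```bash
mkdir -p pics; cat > h.py <<'E'
import numpy as np,cv2
from rig import *
def ray(c,uv,z=None):
    M=np.linalg.inv(c["camera_from_world"]);u,v=uv
    d=np.array([(u-c["cx"])/c["fx"],-(v-c["cy"])/c["fy"],-1.])
    if z is None:
        return (M@np.append(d*c["depth"][int(round(v)),int(round(u))],1))[:3]
    o=M[:3,3];w=M[:3,:3]@d
    return o+w*(z-o[2])/w[2]
def cloud(c):
    M=np.linalg.inv(c["camera_from_world"]);v,u=np.mgrid[0:400,0:640];D=c["depth"]
    P=np.stack([(u-c["cx"])/c["fx"]*D,-(v-c["cy"])/c["fy"]*D,-D],-1)
    return P@M[:3,:3].T+M[:3,3]
def save(c,n): cv2.imwrite(f"pics/{n}.png",c["color"][...,::-1])
E
python3 - <<'E'
from h import *
s=sense();print(s["time_s"],s["ee_rot"],s["force"])
for n in("top","scene"):
    c=capture(n);save(c,n+"0");np.savez(n+"0.npz",**c)
    print(n,np.linalg.inv(c["camera_from_world"])[:3,3].round(),[k for k in c if k not in("color","depth")])
    for q,z in(("unit",0),("fence",0),("panel",145),("handle",200),("joystick",0),("dish",0),("clock",0)):
        for r in place_of(q,n)[:3]: print(q,np.round(r["conf"],2),np.round(r["centre"]),ray(c,r["centre"],z).round())
E
```

```text
0.0 [-2.96816912e-04  2.00042923e-01  9.79786897e-01 -6.13400887e-04] [ 0.06008636  0.57890085 -0.02306153]
top [579.  44. 929.] ['fx', 'fy', 'cx', 'cy', 'camera_from_world']
fence 0.98 [338. 178.] [684. -32.   0.]
fence 0.57 [413. 222.] [ 577. -210.    0.]
handle 0.56 [320. 267.] [496.  22. 200.]
handle 0.22 [408. 156.] [ 702. -149.  200.]
joystick 0.83 [260. 171.] [703. 155.   0.]
dish 0.86 [411. 154.] [ 742. -210.    0.]
clock 0.88 [315. 147.] [759.  24.   0.]
clock 0.74 [261. 171.] [702. 153.   0.]
scene [1195.   93.  998.] ['fx', 'fy', 'cx', 'cy', 'camera_from_world']
unit 0.92 [301. 190.] [502.  20.   0.]
fence 0.89 [280. 259.] [689. -14.   0.]
fence 0.82 [200. 209.] [ 569. -213.    0.]
fence 0.21 [192. 271.] [ 729. -202.    0.]
handle 0.48 [299. 130.] [492.  20. 200.]
joystick 0.78 [362. 262.] [689. 164.   0.]
dish 0.61 [190. 272.] [ 730. -206.    0.]
clock 0.8 [296. 287.] [754.  26.   0.]
```

View pics/top0.png

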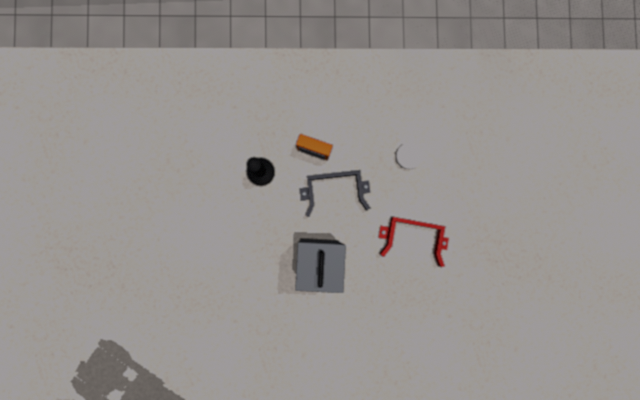

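View pics/scene0.png

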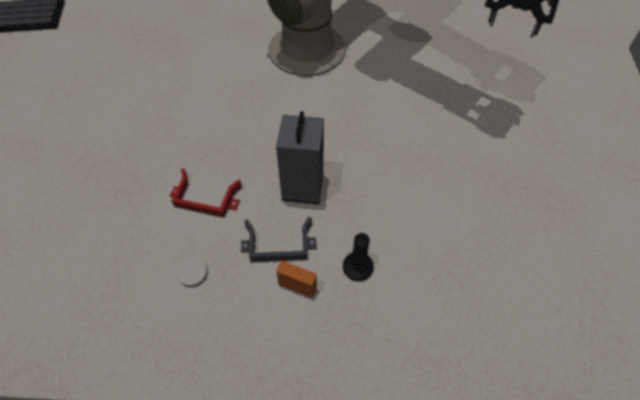

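```bash
cat > fit.py <<'E'
from h import *
def unit(c):
    P=cloud(c);m=(abs(P[...,2]-200)<8)&(c["depth"]>0)&(P[...,0]>380)&(P[...,0]<760)&(abs(P[...,1])<180)
    q=P[m][:,:2].astype(np.float32);r=cv2.minAreaRect(q);return r,len(q)
def bars(c,x0=560,x1=740,y0=-130,y1=110):
    P=cloud(c);m=(P[...,2]>18)&(P[...,2]<38)&(c["depth"]>0)&(P[...,0]>x0)&(P[...,0]<x1)&(P[...,1]>y0)&(P[...,1]<y1)
    return P[m],m
E
python3 - <<'E'
from fit import *
for n in("top0","scene0"):
    c=np.load(n+".npz");print(n,unit(c));b,m=bars(c)
    print(len(b),cv2.minAreaRect(b[:,:2].astype(np.float32)))
    g=np.zeros((48,36),int)
    for p in b: g[int((p[1]+130)//5),int((p[0]-560)//5)]+=1
    print("\n".join("".join(" .+#"[min(3,k)] for k in r) for r in g[::-1]))
E
```

```text
top0 (((495.4118957519531, 21.410362243652344), (89.91619873046875, 90.29705810546875), 86.01952362060547), 2148)
624 ((664.0201416015625, -29.774803161621094), (148.39862060546875, 145.94895935058594), 87.78047943115234)
                                    
                                    
                                    
                                    
                                    
                                    
                                    
                                    
                                    
                                    
                                    
                                    
       +.                           
      +###.       .++++###          
        ##################         #
          +#########+++###         #
                        ##         #
                        ##.       +.
                        ##+       # 
                        ##+      .# 
                        ##+      #  
                        +#+      +  
                        +##      #  
                        +##
[... 1982 characters left out ...]
          .##.        
                        +##         
                        +###        
                         ###        
                         ###        
                         #+#        
                         ###        
                         +##        
                         ###        
                         +##.       
                         +##        
                          ##.       
                         .##.       
                   .+########       
              +##############       
            +########+.#.  .        
          .+##+++.                  
         +###.                      
         +##.                       
         .#
```

The top picture shows the dark fence at about px (336,190), the red look-alike at (415,240) and the unit at (320,267). The clock is at (315,147), the joystick at (260,171) and the dish at (410,156). The scene picture agrees, with the unit's plain back towards the fence. I'll fit the fence next and work out the approach poses.

```bash
cat > goal.py <<'E'
from h import *
from scipy.spatial.transform import Rotation as R
def tool(d,tilt,ysign=1):
    "tool rotation: z = horizontal d*sin(tilt) - up*cos(tilt), y horizontal"
    d=np.array([*d,0.])/np.hypot(*d);z=d*np.sin(tilt)-np.array([0,0,np.cos(tilt)])
    y=ysign*np.cross([0,0,1.],d);return R.from_matrix(np.stack([np.cross(y,z),y,z],1))
def cur():
    s=sense();q=s["ee_rot"];return np.array(s["eef_pos"]),R.from_quat([q[1],q[2],q[3],q[0]]),s
E
python3 - <<'E'
from fit import *; from goal import *
from scipy.optimize import least_squares
from scipy.spatial import cKDTree
segs=[((5,-63),(5,63)),((5,58),(-60,58)),((5,-58),(-60,-58)),((-60,58),(-85,72.5)),((-60,-58),(-85,-72.5))]
def d(p,a,b):
    a,b=map(np.array,(a,b));t=np.clip((p-a)@(b-a)/((b-a)@(b-a)),0,1);return np.linalg.norm(p-a-t[:,None]*(b-a),axis=1)
for n in("top0","scene0"):
    c=np.load(n+".npz");b,m=bars(c,x1=705);b=b[b[:,2]>22][:,:2]
    def f(v):
        r=b-v[:2];C,S=np.cos(v[2]),np.sin(v[2]);r=np.c_[r@[C,S],r@[-S,C]]
        return np.maximum(np.min([d(r,*s) for s in segs],0)-4,0)
    v=least_squares(f,[684,-20,.08],loss="soft_l1").x;(u,w,a),k=unit(c)
    C,S=np.cos(v[2]),np.sin(v[2]);r=np.array(u)-v[:2]
    print(n,v.round(3),"rms",f(v).std().round(2),"unit in fence",r@[C,S],r@[-S,C],np.radians(a-90)-v[2])
    # handle direction check
p,r,s=cur()
for ys in(1,-1):
    g=tool((np.sin(.08),-np.cos(.08)),np.radians(45),ys);print(ys,(r.inv()*g).as_rotvec().round(3),g.as_matrix().round(2).tolist())
E
```

```text
top0 [ 6.85093e+02 -1.82930e+01  1.01000e-01] rms 0.31 unit in fence -184.71443459455534 58.61552870489252 -0.17041203669103525
scene0 [ 6.85666e+02 -1.81950e+01  9.90000e-02] rms 0.46 unit in fence -185.85348805429882 58.21686436816574 -0.17370450516903574
1 [ 0.426 -0.705  1.029] [[-0.06, 1.0, 0.06], [0.7, 0.08, -0.7], [-0.71, 0.0, -0.71]]
-1 [ 0.799  0.484 -1.93 ] [[0.06, -1.0, 0.06], [-0.7, -0.08, -0.7], [0.71, 0.0, -0.71]]
```

```bash
R='{"ax":0.053,"ay":-0.088,"az":0.13,"jaw":0}'
python3 -m jog '[{"ax":0.053,"ay":-0.088,"az":0.129,"jaw":0},{"ax":0.053,"ay":-0.088,"az":0.129,"jaw":0},{"ax":0.053,"ay":-0.088,"az":0.129,"jaw":0},{"ax":0.053,"ay":-0.088,"az":0.129,"jaw":0}]'
python3 -m jog '[{"ax":0.053,"ay":-0.088,"az":0.129,"jaw":0},{"ax":0.053,"ay":-0.088,"az":0.129,"jaw":0},{"ax":0.053,"ay":-0.088,"az":0.129,"jaw":0},{"ax":0.053,"ay":-0.088,"az":0.129,"jaw":0}]'
cat >> goal.py <<'E'
F=np.array([685.4,-18.2]);FY=.1
def fw(x,y): C,S=np.cos(FY),np.sin(FY);return F+[C*x-S*y,S*x+C*y]
def wf(p): C,S=np.cos(FY),np.sin(FY);r=np.array(p[:2])-F;return np.array([r@[C,S],r@[-S,C]])
def to(fx,fy,z,d,tilt,ys=1):
    p,r,s=cur();g=tool(d,tilt,ys);w=np.array([*fw(fx,fy),z])
    print("t",round(s["time_s"],2),"fence",wf(p).round(1),p.round(1),"F",np.round(s["force"],1),"w",round(s["grip_width"],2),"J",np.round(s["joints"],2))
    print(" turn",(r.inv()*g).as_rotvec().round(3),"shift now",r.inv().apply(w-p).round(1),"after turn",g.inv().apply(w-p).round(1))
D1=(np.sin(FY),-np.cos(FY));D2=(np.cos(FY),np.sin(FY));T=np.radians(45)
E
python3 -c "
from goal import *
to(-185,150,120,D1,T);to(-185,150,18,D1,T)"
```

```text
t 0.8 fence [-427.2  546.6] [205.8 483.  231.3] F [ 0.6 -0.7 -0.2] w 1.0 J [ 0.94  0.31  1.5   0.    1.33 -0.22]
 turn [ 0.418 -0.708  1.01 ] shift now [-403.3 -230.8  111.3] after turn [-201.7  242.2  359.1]
t 0.8 fence [-427.2  546.6] [205.8 483.  231.3] F [ 0.6 -0.7 -0.2] w 1.0 J [ 0.94  0.31  1.5   0.    1.33 -0.22]
 turn [ 0.418 -0.708  1.01 ] shift now [-403.3 -230.8  213.3] after turn [-129.6  242.2  431.2]schema error: expected keys tx, ty, tz, ax, ay, az, jaw
schema error: expected keys tx, ty, tz, ax, ay, az, jaw
```

```bash
python3 -m jog '[{"tx":0,"ty":0,"tz":0,"ax":0.053,"ay":-0.088,"az":0.127,"jaw":0},{"tx":0,"ty":0,"tz":0,"ax":0.053,"ay":-0.088,"az":0.127,"jaw":0},{"tx":0,"ty":0,"tz":0,"ax":0.053,"ay":-0.088,"az":0.127,"jaw":0},{"tx":0,"ty":0,"tz":0,"ax":0.053,"ay":-0.088,"az":0.127,"jaw":0}]'
python3 -m jog '[{"tx":0,"ty":0,"tz":0,"ax":0.053,"ay":-0.088,"az":0.127,"jaw":0},{"tx":0,"ty":0,"tz":0,"ax":0.053,"ay":-0.088,"az":0.127,"jaw":0},{"tx":0,"ty":0,"tz":0,"ax":0.053,"ay":-0.088,"az":0.127,"jaw":0},{"tx":0,"ty":0,"tz":0,"ax":0.053,"ay":-0.088,"az":0.127,"jaw":0}]'
python3 -c "
from goal import *
to(-185,150,120,D1,T);to(-185,150,18,D1,T)"
```

```text
time_s: 1.3
eef_pos: [205.6, 483.1, 231.5]
ee_rot: [0.15, 0.436, 0.877, -0.137]
force: [1.5, -0.4, 0.0]
grip_width: 0.495
grip_force: 0.0
time_s: 1.8
eef_pos: [205.6, 483.2, 231.2]
ee_rot: [0.283, 0.623, 0.682, -0.259]
force: [0.0, 0.5, 1.1]
grip_width: 0.503
grip_force: 0.0
t 1.8 fence [-427.3  546.8] [205.6 483.2 231.2] F [0.  0.5 1.1] w 0.5 J [ 1.12  0.74  1.02 -0.42  2.06  0.97]
 turn [-0.009  0.002 -0.007] shift now [-199.6  246.8  357.5] after turn [-201.9  242.3  359.2]
t 1.8 fence [-427.3  546.8] [205.6 483.2 231.2] F [0.  0.5 1.1] w 0.5 J [ 1.12  0.74  1.02 -0.42  2.06  0.97]
 turn [-0.009  0.002 -0.007] shift now [-127.3  247.   429.4] after turn [-129.8  242.3  431.4]
```

```bash
python3 -m jog '[{"tx":-20,"ty":24.5,"tz":36,"ax":0,"ay":0,"az":0,"jaw":0},{"tx":-20,"ty":24.5,"tz":36,"ax":0,"ay":0,"az":0,"jaw":0},{"tx":-20,"ty":24.5,"tz":36,"ax":0,"ay":0,"az":0,"jaw":0},{"tx":-20,"ty":24.5,"tz":36,"ax":0,"ay":0,"az":0,"jaw":0},{"tx":-20,"ty":24.5,"tz":36,"ax":0,"ay":0,"az":0,"jaw":0}]'
python3 -m jog '[{"tx":-20,"ty":24.5,"tz":36,"ax":0,"ay":0,"az":0,"jaw":0},{"tx":-20,"ty":24.5,"tz":36,"ax":0,"ay":0,"az":0,"jaw":0},{"tx":-20,"ty":24.5,"tz":36,"ax":0,"ay":0,"az":0,"jaw":0},{"tx":-20,"ty":24.5,"tz":36,"ax":0,"ay":0,"az":0,"jaw":0},{"tx":-20,"ty":24.5,"tz":36,"ax":0,"ay":0,"az":0,"jaw":0}]'
python3 -c "
from goal import *
to(-185,150,120,D1,T);to(-185,150,18,D1,T)"
```

```text
time_s: 2.42
eef_pos: [346.7, 296.0, 173.8]
ee_rot: [0.281, 0.622, 0.684, -0.259]
force: [0.7, 0.3, -0.8]
grip_width: 0.503
grip_force: 0.0
time_s: 3.05
eef_pos: [486.9, 110.2, 116.6]
ee_rot: [0.281, 0.622, 0.683, -0.259]
force: [-0.3, 0.3, 0.3]
grip_width: 0.496
grip_force: 0.0
t 3.05 fence [-184.7  147.6] [486.9 110.2 116.6] F [-0.3  0.3  0.3] w 0.5 J [ 0.34  0.59  1.62 -0.79  1.29  0.62]
 turn [-0.007 -0.001 -0.003] shift now [-0.7 -0.3 -4.1] after turn [-0.7 -0.3 -4.1]
t 3.05 fence [-184.7  147.6] [486.9 110.2 116.6] F [-0.3  0.3  0.3] w 0.5 J [ 0.34  0.59  1.62 -0.79  1.29  0.62]
 turn [-0.007 -0.001 -0.003] shift now [71.4  0.  68.1] after turn [71.5 -0.3 68. ]
```

```bash
python3 -m jog '[{"tx":24,"ty":0,"tz":23,"ax":-0.007,"ay":0,"az":-0.003,"jaw":0},{"tx":24,"ty":0,"tz":23,"ax":0,"ay":0,"az":0,"jaw":0},{"tx":23,"ty":0,"tz":22,"ax":0,"ay":0,"az":0,"jaw":0},{"tx":-9,"ty":0,"tz":9,"ax":0,"ay":0,"az":0,"jaw":0},{"tx":-9,"ty":0,"tz":9,"ax":0,"ay":0,"az":0,"jaw":0}]'
python3 - <<'E'
from goal import *
to(-185,45,18,D1,T)
c=capture("wrist");save(c,"w1")
E
```

```text
time_s: 3.68
eef_pos: [488.7, 87.4, 19.7]
ee_rot: [0.284, 0.62, 0.685, -0.256]
force: [0.8, -0.1, -0.0]
grip_width: 0.494
grip_force: 0.0
t 3.67 fence [-185.1  124.7] [488.7  87.4  19.7] F [ 0.8 -0.1 -0. ] w 0.49 J [ 0.3   0.74  1.68 -0.88  1.11  0.77]
 turn [ 0.    -0.001 -0.   ] shift now [-55.2   0.2  57.5] after turn [-55.2   0.1  57.6]
```

View pics/w1.png

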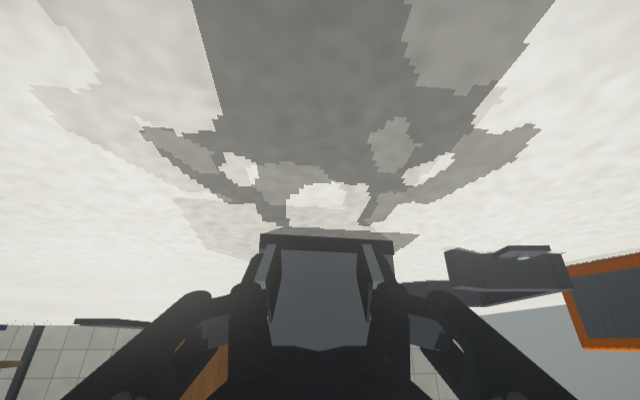

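The wrist view shows the two finger tips at about px (265,270) and (370,270) facing the grey unit side, with bench shadows above. I'll start the slow sideways push.

```bash
python3 -m jog '[{"tx":-4,"ty":0,"tz":4,"ax":0,"ay":0,"az":0,"jaw":0},{"tx":-4,"ty":0,"tz":4,"ax":0,"ay":0,"az":0,"jaw":0},{"tx":-4,"ty":0,"tz":4,"ax":0,"ay":0,"az":0,"jaw":0},{"tx":-4,"ty":0,"tz":4,"ax":0,"ay":0,"az":0,"jaw":0},{"tx":-4,"ty":0,"tz":4,"ax":0,"ay":0,"az":0,"jaw":0}]'
python3 -m jog '[{"tx":-4,"ty":0,"tz":4,"ax":0,"ay":0,"az":0,"jaw":0},{"tx":-4,"ty":0,"tz":4,"ax":0,"ay":0,"az":0,"jaw":0},{"tx":-4,"ty":0,"tz":4,"ax":0,"ay":0,"az":0,"jaw":0},{"tx":-4,"ty":0,"tz":4,"ax":0,"ay":0,"az":0,"jaw":0}]'
cat >> fit.py <<'E'
def rep(n="top"):
    from goal import wf,FY
    c=capture(n);(u,w,a),k=unit(c);print(n,"unit fence",wf(u).round(1),"yaw",round(np.radians((a-np.degrees(FY)+45)%90-45),3),"size",np.round(w),k);return c
E
python3 - <<'E'
from goal import *; from fit import rep
rep();rep("scene");to(-185,48,18,D1,T)
E
```

```text
time_s: 4.35
eef_pos: [490.7, 60.6, 18.8]
ee_rot: [0.283, 0.62, 0.685, -0.256]
force: [-2.5, 6.7, 2.1]
grip_width: 0.498
grip_force: 3.5
time_s: 4.85
eef_pos: [493.5, 38.3, 18.7]
ee_rot: [0.283, 0.62, 0.686, -0.256]
force: [-0.8, 7.9, 2.1]
grip_width: 0.498
grip_force: 4.0
top unit fence [-175.7   96.5] yaw -0.02 size [ 91. 231.] 2186
scene unit fence [-175.5   97.2] yaw -0.02 size [ 94. 232.] 1484
t 4.95 fence [-185.3   74.8] [493.5  37.7  18.8] F [0.8 1.5 0.6] w 0.5 J [ 0.2   0.72  1.74 -0.95  1.04  0.76]
 turn [ 0.    -0.001  0.   ] shift now [-18.4   0.3  19.5] after turn [-18.4   0.3  19.5]
```

```bash
cat >> fit.py <<'E'
def unit(c):
    P=cloud(c);m=(abs(P[...,2]-200)<6)&(c["depth"]>0)&(P[...,0]>380)&(P[...,0]<760)&(abs(P[...,1])<200)
    m=cv2.morphologyEx(m.astype(np.uint8),cv2.MORPH_CLOSE,np.ones((5,5)));n,l,st,_=cv2.connectedComponentsWithStats(m)
    k=1+st[1:,4].argmax();q=P[(l==k)&(abs(P[...,2]-200)<6)][:,:2].astype(np.float32);return cv2.minAreaRect(q),len(q)
E
python3 - <<'E'
from goal import *; from fit import rep
save(rep(),"t2");rep("scene")
E
```

```text
top unit fence [-177.2   26.1] yaw 0.002 size [90. 90.] 2111
scene unit fence [-176.4   26.7] yaw 0.006 size [95. 89.] 1378
```

```bash
python3 -m jog '[{"tx":-3.7,"ty":0,"tz":3.7,"ax":0,"ay":0,"az":0,"jaw":0},{"tx":-3.7,"ty":0,"tz":3.7,"ax":0,"ay":0,"az":0,"jaw":0},{"tx":-3.7,"ty":0,"tz":3.7,"ax":0,"ay":0,"az":0,"jaw":0},{"tx":-3.7,"ty":0,"tz":3.7,"ax":0,"ay":0,"az":0,"jaw":0},{"tx":-3.7,"ty":0,"tz":3.7,"ax":0,"ay":0,"az":0,"jaw":0}]'
python3 - <<'E'
from goal import *; from fit import rep
rep();rep("scene");to(-290,150,120,D2,T,1);to(-290,150,120,D2,T,-1)
E
```

```text
time_s: 5.68
eef_pos: [496.1, 12.2, 18.7]
ee_rot: [0.283, 0.62, 0.686, -0.256]
force: [-1.6, 8.9, 2.4]
grip_width: 0.503
grip_force: 4.2
top unit fence [-177.1    0.5] yaw 0.003 size [90. 90.] 2107
scene unit fence [-176.9    0.2] yaw 0.006 size [94. 90.] 1390
t 5.78 fence [-185.4   48.6] [496.   11.6  18.7] F [0.7 2.1 1.5] w 0.5 J [ 0.15  0.71  1.76 -0.98  1.01  0.75]
 turn [-1.110e+00 -1.000e-03 -1.111e+00] shift now [   0.3 -104.6 -143.3] after turn [   2.3  101.4 -145.6]
t 5.78 fence [-185.4   48.6] [496.   11.6  18.7] F [0.7 2.1 1.5] w 0.5 J [ 0.15  0.71  1.76 -0.98  1.01  0.75]
 turn [-1.000e-03  1.208e+00  1.710e+00] shift now [   0.3 -104.6 -143.3] after turn [  -2.3 -101.4 -145.6]
```

```bash
python3 -m jog '[{"tx":40,"ty":0,"tz":-40,"ax":0,"ay":0,"az":0,"jaw":0},{"tx":40,"ty":0,"tz":-40,"ax":0,"ay":0,"az":0,"jaw":0},{"tx":-31,"ty":-35,"tz":-31,"ax":0,"ay":0,"az":0,"jaw":0},{"tx":-31,"ty":-35,"tz":-31,"ax":0,"ay":0,"az":0,"jaw":0},{"tx":-31,"ty":-35,"tz":-31,"ax":0,"ay":0,"az":0,"jaw":0}]'
python3 -m jog '[{"tx":0,"ty":0,"tz":0,"ax":-0.123,"ay":0,"az":-0.123,"jaw":0},{"tx":0,"ty":0,"tz":0,"ax":-0.123,"ay":0,"az":-0.123,"jaw":0},{"tx":0,"ty":0,"tz":0,"ax":-0.123,"ay":0,"az":-0.123,"jaw":0},{"tx":0,"ty":0,"tz":0,"ax":-0.123,"ay":0,"az":-0.123,"jaw":0},{"tx":0,"ty":0,"tz":0,"ax":-0.123,"ay":0,"az":-0.123,"jaw":0}]'
python3 -m jog '[{"tx":0,"ty":0,"tz":0,"ax":-0.123,"ay":0,"az":-0.123,"jaw":0},{"tx":0,"ty":0,"tz":0,"ax":-0.123,"ay":0,"az":-0.123,"jaw":0},{"tx":0,"ty":0,"tz":0,"ax":-0.123,"ay":0,"az":-0.123,"jaw":0},{"tx":0,"ty":0,"tz":0,"ax":-0.123,"ay":0,"az":-0.123,"jaw":0}]'
python3 - <<'E'
from goal import *
to(-275,0,120,D2,T);to(-260,0,20,D2,T)
E
```

```text
time_s: 6.4
eef_pos: [378.8, 113.3, 151.3]
ee_rot: [0.283, 0.62, 0.685, -0.257]
force: [1.0, -0.3, 1.1]
grip_width: 0.501
grip_force: 0.0
time_s: 7.02
eef_pos: [379.8, 113.8, 150.2]
ee_rot: [0.365, 0.271, 0.883, -0.112]
force: [1.7, 0.2, 0.7]
grip_width: 0.5
grip_force: 0.0
time_s: 7.52
eef_pos: [370.9, 115.7, 150.3]
ee_rot: [0.35, 0.061, 0.935, -0.021]
force: [-0.1, 0.3, 0.1]
grip_width: 0.503
grip_force: 0.0
t 7.53 fence [-299.5  164.6] [370.9 115.7 150.3] F [-0.1  0.3  0.1] w 0.5 J [ 0.1  -0.12  2.42 -0.82  0.2  -0.58]
 turn [-0.155 -0.068 -0.17 ] shift now [ -26.6 -154.8   62.8] after turn [   4.1 -164.6   38.8]
t 7.53 fence [-299.5  164.6] [370.9 115.7 150.3] F [-0.1  0.3  0.1] w 0.5 J [ 0.1  -0.12  2.42 -0.82  0.2  -0.58]
 turn [-0.155 -0.068 -0.17 ] shift now [  28.  -151.6  147.8] after turn [  64.2 -164.6  120.1]
```

```bash
python3 - <<'E'
from goal import *
T=np.radians(36)
to(-275,0,120,D2,T);to(-258,0,20,D2,T)
E
```

```text
t 7.53 fence [-299.5  164.6] [370.9 115.7 150.3] F [-0.1  0.3  0.1] w 0.5 J [ 0.1  -0.12  2.42 -0.82  0.2  -0.58]
 turn [-0.141  0.088 -0.182] shift now [ -26.6 -154.8   62.8] after turn [  -2.  -164.6   38.9]
t 7.53 fence [-299.5  164.6] [370.9 115.7 150.3] F [-0.1  0.3  0.1] w 0.5 J [ 0.1  -0.12  2.42 -0.82  0.2  -0.58]
 turn [-0.141  0.088 -0.182] shift now [  26.6 -151.2  149.1] after turn [  43.  -164.6  129.8]
```

```bash
python3 -m jog '[{"tx":0,"ty":0,"tz":0,"ax":-0.047,"ay":0.029,"az":-0.061,"jaw":0},{"tx":0,"ty":0,"tz":0,"ax":-0.047,"ay":0.029,"az":-0.061,"jaw":0},{"tx":0,"ty":0,"tz":0,"ax":-0.047,"ay":0.029,"az":-0.061,"jaw":0},{"tx":0,"ty":-41,"tz":10,"ax":0,"ay":0,"az":0,"jaw":0},{"tx":0,"ty":-41,"tz":10,"ax":0,"ay":0,"az":0,"jaw":0}]'
python3 - <<'E'
from goal import *
T=np.radians(36)
to(-275,0,120,D2,T);to(-258,0,20,D2,T)
E
```

```text
time_s: 8.15
eef_pos: [370.0, 80.7, 138.1]
ee_rot: [0.313, 0.01, 0.95, -0.008]
force: [0.1, -0.2, -0.2]
grip_width: 0.497
grip_force: 0.0
t 8.15 fence [-304.   129.9] [370.   80.7 138.1] F [ 0.1 -0.2 -0.2] w 0.5 J [-0.14 -0.16  2.45  0.29  0.23 -1.96]
 turn [-0.079  0.007 -0.094] shift now [ -24.6 -125.2   41.9] after turn [ -12.8 -129.9   31.7]
t 8.15 fence [-304.   129.9] [370.   80.7 138.1] F [ 0.1 -0.2 -0.2] w 0.5 J [-0.14 -0.16  2.45  0.29  0.23 -1.96]
 turn [-0.079  0.007 -0.094] shift now [  21.2 -122.3  132.4] after turn [  32.2 -129.9  122.6]
```

```bash
python3 -m jog '[{"tx":-4,"ty":-25,"tz":8,"ax":-0.02,"ay":0,"az":-0.024,"jaw":0},{"tx":-4,"ty":-25,"tz":8,"ax":-0.02,"ay":0,"az":-0.024,"jaw":0},{"tx":-4,"ty":-25,"tz":8,"ax":-0.02,"ay":0.007,"az":-0.024,"jaw":0},{"tx":-4,"ty":-25,"tz":8,"ax":-0.02,"ay":0,"az":-0.024,"jaw":0},{"tx":0,"ty":-25,"tz":0,"ax":0,"ay":0,"az":0,"jaw":0}]'
python3 - <<'E'
from goal import *
T=np.radians(36)
to(-275,0,120,D2,T);to(-258,0,20,D2,T)
E
```

```text
time_s: 8.78
eef_pos: [400.0, -19.0, 134.8]
ee_rot: [0.295, -0.032, 0.955, 0.009]
force: [-0.2, 0.0, -0.2]
grip_width: 0.497
grip_force: 0.0
t 8.78 fence [-284.    27.7] [400.  -19.  134.8] F [-0.2  0.  -0.2] w 0.5 J [-0.58 -0.1   2.39  0.81  0.48 -2.88]
 turn [-0.021 -0.029 -0.026] shift now [  0.2 -27.4  17.9] after turn [  1.4 -27.7  17.3]
t 8.78 fence [-284.    27.7] [400.  -19.  134.8] F [-0.2  0.  -0.2] w 0.5 J [-0.58 -0.1   2.39  0.81  0.48 -2.88]
 turn [-0.021 -0.029 -0.026] shift now [ 42.6 -26.5 110.1] after turn [ 46.4 -27.7 108.2]
```

```bash
J='python3 -m jog'
python3 -m jog '[{"tx":0,"ty":0,"tz":0,"ax":0,"ay":0,"az":0.18,"jaw":0},{"tx":0,"ty":0,"tz":0,"ax":0,"ay":0,"az":0.18,"jaw":0},{"tx":0,"ty":0,"tz":0,"ax":0,"ay":0,"az":0.18,"jaw":0},{"tx":0,"ty":0,"tz":0,"ax":0,"ay":0,"az":0.18,"jaw":0},{"tx":0,"ty":0,"tz":0,"ax":0,"ay":0,"az":0.18,"jaw":0}]'
python3 -m jog '[{"tx":0,"ty":0,"tz":0,"ax":0,"ay":0,"az":0.18,"jaw":0},{"tx":0,"ty":0,"tz":0,"ax":0,"ay":0,"az":0.18,"jaw":0},{"tx":0,"ty":0,"tz":0,"ax":0,"ay":0,"az":0.18,"jaw":0},{"tx":0,"ty":0,"tz":0,"ax":0,"ay":0,"az":0.18,"jaw":0},{"tx":0,"ty":0,"tz":0,"ax":0,"ay":0,"az":0.18,"jaw":0}]'
python3 -m jog '[{"tx":0,"ty":0,"tz":0,"ax":0,"ay":0,"az":0.18,"jaw":0},{"tx":0,"ty":0,"tz":0,"ax":0,"ay":0,"az":0.18,"jaw":0},{"tx":0,"ty":0,"tz":0,"ax":0,"ay":0,"az":0.18,"jaw":0},{"tx":0,"ty":0,"tz":0,"ax":0,"ay":0,"az":0.18,"jaw":0},{"tx":0,"ty":0,"tz":0,"ax":0,"ay":0,"az":0.18,"jaw":0}]'
python3 - <<'E'
from goal import *
T=np.radians(36)
to(-275,0,120,D2,T,-1);to(-258,0,20,D2,T,-1)
E
```

```text
time_s: 9.4
eef_pos: [399.9, -17.9, 134.9]
ee_rot: [0.262, 0.388, 0.873, 0.137]
force: [0.1, -0.3, -0.5]
grip_width: 0.5
grip_force: 0.0
time_s: 10.02
eef_pos: [399.9, -17.9, 134.9]
ee_rot: [0.177, 0.729, 0.618, 0.237]
force: [0.0, -0.2, 0.3]
grip_width: 0.5
grip_force: 0.0
time_s: 10.65
eef_pos: [399.9, -17.9, 135.0]
ee_rot: [0.056, 0.925, 0.239, 0.29]
force: [-1.1, 0.2, 0.1]
grip_width: 0.499
grip_force: 0.0
t 10.65 fence [-284.1   28.8] [399.9 -17.9 135. ] F [-1.1  0.2  0.1] w 0.5 J [-0.57 -0.1   2.39  0.81  0.48 -0.17]
 turn [0.015 0.032 0.413] shift now [-12.3  25.7  18.1] after turn [-1.5 28.8 17.4]
t 10.65 fence [-284.1   28.8] [399.9 -17.9 135. ] F [-1.1  0.2  0.1] w 0.5 J [-0.57 -0.1   2.39  0.81  0.48 -0.17]
 turn [0.015 0.032 0.413] shift now [-50.4   6.9 110.2] after turn [-46.5  28.8 108.3]
```

Finish the turn, centre, then descend behind the unit.

```bash
python3 -m jog '[{"tx":0,"ty":0,"tz":0,"ax":0.005,"ay":0.011,"az":0.138,"jaw":0},{"tx":0,"ty":0,"tz":0,"ax":0.005,"ay":0.011,"az":0.138,"jaw":0},{"tx":0,"ty":0,"tz":0,"ax":0.005,"ay":0.01,"az":0.137,"jaw":0},{"tx":0,"ty":14,"tz":8,"ax":0,"ay":0,"az":0,"jaw":0},{"tx":0,"ty":14,"tz":8,"ax":0,"ay":0,"az":0,"jaw":0}]'
python3 - <<'E'
from goal import *
T=np.radians(36)
to(-258,0,20,D2,T,-1)
E
```

```text
time_s: 11.28
eef_pos: [412.4, -45.2, 122.1]
ee_rot: [-0.015, 0.95, 0.05, 0.309]
force: [-0.4, -0.5, 0.0]
grip_width: 0.504
grip_force: 0.0
t 11.28 fence [-274.3    0.4] [412.4 -45.2 122.1] F [-0.4 -0.5  0. ] w 0.5 J [-0.67 -0.01  2.38  1.    0.51 -0.04]
 turn [-0.    -0.     0.006] shift now [-46.8   0.2  92.2] after turn [-46.8   0.4  92.2]
```

```bash
python3 -m jog '[{"tx":-12,"ty":0,"tz":23,"ax":0,"ay":0,"az":0.006,"jaw":0},{"tx":-12,"ty":0,"tz":23,"ax":0,"ay":0,"az":0,"jaw":0},{"tx":-12,"ty":0,"tz":23,"ax":0,"ay":0,"az":0,"jaw":0},{"tx":-11,"ty":0,"tz":23,"ax":0,"ay":0,"az":0,"jaw":0}]'
python3 - <<'E'
from goal import *; from fit import rep
T=np.radians(36)
save(rep("top"),"t3");save(rep("scene"),"s3")
to(-232,0,20,D2,T,-1)
E
```

```text
time_s: 11.78
eef_pos: [428.4, -43.6, 19.4]
ee_rot: [-0.015, 0.95, 0.047, 0.309]
force: [0.3, 0.2, 0.1]
grip_width: 0.499
grip_force: 0.0
top unit fence [-177.2   -0.3] yaw 0.003 size [90. 90.] 2112
scene unit fence [-177.3   -0.3] yaw -0.015 size [94. 90.] 1377
t 11.88 fence [-258.9    1.1] [427.7 -42.9  18.4] F [-0.4 -0.3  0.4] w 0.5 J [-0.63  0.37  2.42  1.88  0.42 -0.96]
 turn [-0.002  0.003 -0.002] shift now [22.8  1.1 14.4] after turn [22.7  1.1 14.5]
```

View pics/t3.png

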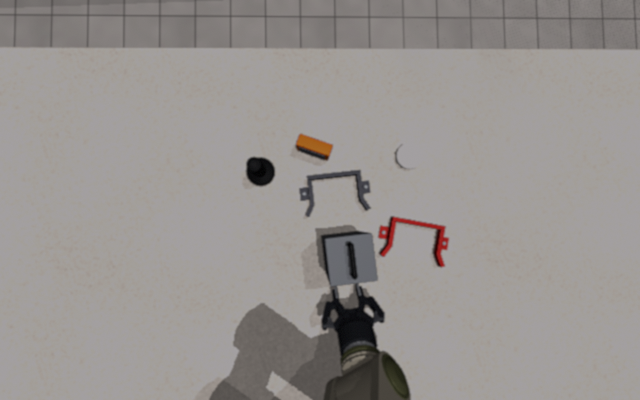

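The top view shows both fingers at about px (345,292), just behind the squared unit at (350,258), with the fence mouth dead ahead at (337,210). I'll push forward now.

```bash
python3 -m jog '[{"tx":9.7,"ty":0.5,"tz":7,"ax":0,"ay":0,"az":0,"jaw":0},{"tx":9.7,"ty":0.5,"tz":7,"ax":0,"ay":0,"az":0,"jaw":0},{"tx":4.9,"ty":0,"tz":3.5,"ax":0,"ay":0,"az":0,"jaw":0},{"tx":4.9,"ty":0,"tz":3.5,"ax":0,"ay":0,"az":0,"jaw":0},{"tx":4.9,"ty":0,"tz":3.5,"ax":0,"ay":0,"az":0,"jaw":0}]'
python3 -m jog '[{"tx":4.9,"ty":0,"tz":3.5,"ax":0,"ay":0,"az":0,"jaw":0},{"tx":4.9,"ty":0,"tz":3.5,"ax":0,"ay":0,"az":0,"jaw":0},{"tx":4.9,"ty":0,"tz":3.5,"ax":0,"ay":0,"az":0,"jaw":0},{"tx":4.9,"ty":0,"tz":3.5,"ax":0,"ay":0,"az":0,"jaw":0},{"tx":4.9,"ty":0,"tz":3.5,"ax":0,"ay":0,"az":0,"jaw":0}]'
python3 - <<'E'
from goal import *; from fit import rep
T=np.radians(36)
rep("top");rep("scene")
to(-97,0,20,D2,T,-1)
E
```

```text
time_s: 12.5
eef_pos: [469.3, -40.1, 20.6]
ee_rot: [-0.015, 0.95, 0.047, 0.308]
force: [-10.5, -0.5, 6.2]
grip_width: 0.501
grip_force: 4.9
time_s: 13.12
eef_pos: [499.1, -37.1, 20.7]
ee_rot: [-0.015, 0.95, 0.047, 0.308]
force: [-8.9, -0.2, 2.8]
grip_width: 0.504
grip_force: 4.2
top unit fence [-1.356e+02  1.000e-01] yaw -0.001 size [90. 90.] 2094
scene unit fence [-1.346e+02 -1.000e-01] yaw 0.014 size [94. 90.] 1462
t 13.22 fence [-186.6   -0.3] [499.7 -37.1  20.9] F [-1.3  0.5 -0.9] w 0.5 J [-0.48  0.44  2.22  1.77  0.33 -0.7 ]
 turn [ 0.     0.001 -0.   ] shift now [72.  -0.3 53.3] after turn [72.  -0.3 53.4]
```

```bash
python3 -m jog '[{"tx":4.9,"ty":0,"tz":3.6,"ax":0,"ay":0,"az":0,"jaw":0},{"tx":4.9,"ty":0,"tz":3.6,"ax":0,"ay":0,"az":0,"jaw":0},{"tx":4.9,"ty":0,"tz":3.6,"ax":0,"ay":0,"az":0,"jaw":0},{"tx":4.9,"ty":0,"tz":3.6,"ax":0,"ay":0,"az":0,"jaw":0},{"tx":4.9,"ty":0,"tz":3.6,"ax":0,"ay":0,"az":0,"jaw":0}]'
python3 -m jog '[{"tx":4.9,"ty":0,"tz":3.6,"ax":0,"ay":0,"az":0,"jaw":0},{"tx":4.9,"ty":0,"tz":3.6,"ax":0,"ay":0,"az":0,"jaw":0},{"tx":4.9,"ty":0,"tz":3.6,"ax":0,"ay":0,"az":0,"jaw":0},{"tx":4.9,"ty":0,"tz":3.6,"ax":0,"ay":0,"az":0,"jaw":0},{"tx":4.9,"ty":0,"tz":3.6,"ax":0,"ay":0,"az":0,"jaw":0}]'
python3 -m jog '[{"tx":4.9,"ty":0,"tz":3.6,"ax":0,"ay":0,"az":0,"jaw":0},{"tx":4.9,"ty":0,"tz":3.6,"ax":0,"ay":0,"az":0,"jaw":0}]'
python3 - <<'E'
from goal import *; from fit import rep
T=np.radians(36)
save(rep("top"),"t4");save(rep("scene"),"s4")
to(-96,0,20,D2,T,-1)
E
```

```text
time_s: 13.85
eef_pos: [529.7, -34.2, 20.6]
ee_rot: [-0.015, 0.95, 0.047, 0.308]
force: [-9.5, 0.2, 4.6]
grip_width: 0.497
grip_force: 4.8
time_s: 14.48
eef_pos: [560.0, -31.3, 20.6]
ee_rot: [-0.015, 0.95, 0.047, 0.308]
force: [-10.3, 0.0, 5.5]
grip_width: 0.504
grip_force: 5.0
time_s: 14.72
eef_pos: [572.1, -30.1, 20.6]
ee_rot: [-0.015, 0.95, 0.047, 0.308]
force: [-10.1, -0.7, 6.3]
grip_width: 0.499
grip_force: 5.1
top unit fence [-62.1  -0.2] yaw -0.006 size [90. 90.] 2060
scene unit fence [-61.   -0.1] yaw -0.008 size [91. 90.] 1649
t 14.82 fence [-113.3   -0.6] [572.7 -30.1  20.7] F [-0.8  0.4  0.2] w 0.5 J [-0.38  0.53  2.02  1.52  0.28 -0.35]
 turn [ 0. -0. -0.] shift now [13.6 -0.6 10.7] after turn [13.6 -0.6 10.7]
```

View pics/s4.png

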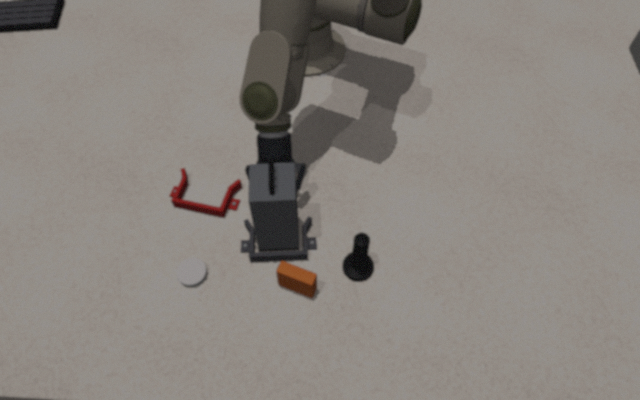

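The scene view shows the unit standing inside the dark fence at about px (275,215), with the back bar still ahead of it at (278,256). The clock, joystick and dish have not moved. I'll finish slowly and watch the force.

```bash
python3 -m jog '[{"tx":2.8,"ty":0,"tz":2.1,"ax":0,"ay":0,"az":0,"jaw":0},{"tx":2.8,"ty":0,"tz":2.1,"ax":0,"ay":0,"az":0,"jaw":0},{"tx":2.8,"ty":0,"tz":2.1,"ax":0,"ay":0,"az":0,"jaw":0},{"tx":2.8,"ty":0,"tz":2.1,"ax":0,"ay":0,"az":0,"jaw":0}]'
python3 -m jog '[{"tx":1.2,"ty":0,"tz":0.9,"ax":0,"ay":0,"az":0,"jaw":0},{"tx":1.2,"ty":0,"tz":0.9,"ax":0,"ay":0,"az":0,"jaw":0}]'
python3 - <<'E'
from goal import *; from fit import rep
T=np.radians(36)
rep("top");rep("scene");to(-96,0,20,D2,T,-1)
E
```

```text
time_s: 15.32
eef_pos: [586.1, -28.7, 20.4]
ee_rot: [-0.015, 0.95, 0.047, 0.308]
force: [-10.7, -0.6, 6.7]
grip_width: 0.503
grip_force: 5.3
time_s: 15.58
eef_pos: [589.0, -28.4, 20.3]
ee_rot: [-0.015, 0.95, 0.047, 0.308]
force: [-9.9, -0.9, 6.9]
grip_width: 0.501
grip_force: 5.1
top unit fence [-45.1  -0.3] yaw -0.0 size [90. 90.] 2059
scene unit fence [-44.9  -0.4] yaw 0.008 size [93. 90.] 1706
t 15.68 fence [-96.8  -0.6] [589.1 -28.4  20.3] F [-8.5 -1.8  6.1] w 0.5 J [-0.36  0.55  1.98  1.44  0.27 -0.25]
 turn [ 0.001  0.    -0.001] shift now [ 0.5 -0.6  0.7] after turn [ 0.5 -0.6  0.7]
```

```bash
python3 -m jog '[{"tx":0.8,"ty":0,"tz":0.6,"ax":0,"ay":0,"az":0,"jaw":0},{"tx":0,"ty":0,"tz":0,"ax":0,"ay":0,"az":0,"jaw":0}]'
python3 -m jog '[{"tx":0.8,"ty":0,"tz":0.6,"ax":0,"ay":0,"az":0,"jaw":0},{"tx":0,"ty":0,"tz":0,"ax":0,"ay":0,"az":0,"jaw":0}]'
```

```text
time_s: 15.92
eef_pos: [589.3, -28.4, 20.2]
ee_rot: [-0.015, 0.95, 0.047, 0.308]
force: [-19.2, -2.4, 13.6]
grip_width: 0.503
grip_force: 9.7
time_s: 16.18
eef_pos: [589.4, -28.4, 19.7]
ee_rot: [-0.015, 0.95, 0.047, 0.307]
force: [-25.8, -4.6, 15.4]
grip_width: 0.5
grip_force: 13.3
```

The unit is firmly against the stop: the force rises with no further motion. I'll back straight off, lift and check.

```bash
python3 -m jog '[{"tx":-2.4,"ty":0,"tz":-1.8,"ax":0,"ay":0,"az":0,"jaw":0},{"tx":-12,"ty":0,"tz":-8.7,"ax":0,"ay":0,"az":0,"jaw":0},{"tx":-24,"ty":0,"tz":-17.4,"ax":0,"ay":0,"az":0,"jaw":0},{"tx":-24,"ty":0,"tz":-17.4,"ax":0,"ay":0,"az":0,"jaw":0},{"tx":-12,"ty":0,"tz":-8.7,"ax":0,"ay":0,"az":0,"jaw":0}]'
python3 -m jog '[{"tx":0,"ty":0,"tz":-10,"ax":0,"ay":0,"az":0,"jaw":0},{"tx":0,"ty":0,"tz":0,"ax":0,"ay":0,"az":0,"jaw":0}]'
python3 - <<'E'
from goal import *; from fit import rep
t=rep("top");s=rep("scene");to(-180,0,20,D2,np.radians(36),-1)
cv2.imwrite("pics/end.png",np.hstack([cv2.resize(c["color"][a:a+160,180:440],None,fx=1.5,fy=1.5) for c,a in((t,110),(s,140))])[...,::-1])
for n,c in(("top",t),("scene",s)):
    for q in("joystick","dish","clock"):
        r=place_of(q,n)[:1]
        if r: print(n,q,np.round(r[0]["conf"],2),ray(c,r[0]["centre"],0).round())
E
```

```text
time_s: 16.8
eef_pos: [499.2, -37.4, 20.2]
ee_rot: [-0.015, 0.95, 0.047, 0.309]
force: [0.6, 0.1, -0.1]
grip_width: 0.498
grip_force: 0.0
time_s: 17.05
eef_pos: [494.7, -38.2, 28.8]
ee_rot: [-0.015, 0.95, 0.047, 0.309]
force: [-0.5, -0.4, -0.8]
grip_width: 0.499
grip_force: 0.0
top unit fence [-45.1  -0.5] yaw 0.001 size [90. 90.] 2055
scene unit fence [-45.5  -0.4] yaw 0.008 size [93. 90.] 1696
t 17.15 fence [-191.6   -0.7] [494.8 -38.1  28.2] F [0.5 1.3 0.1] w 0.5 J [-0.49  0.41  2.24  1.72  0.34 -0.65]
 turn [ 0.001 -0.001 -0.   ] shift now [ 4.5 -0.7 13.5] after turn [ 4.6 -0.7 13.5]
top joystick 0.64 [700. 158.   0.]
top clock 0.88 [757.  22.   0.]
scene joystick 0.93 [690. 158.   0.]
scene dish 0.96 [ 735. -204.    0.]
scene clock 0.67 [749.  30.   0.]
```

View pics/end.png

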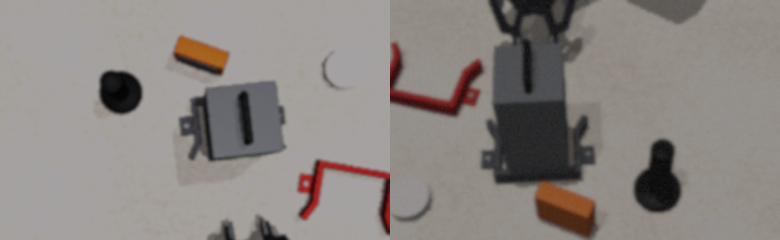

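The final crops show the unit upright and square in the dark fence (left crop around px (243,120)). Its back is on the stop bar (right crop around (537,176)). The fingers are clear and the bystanders have not moved.

```bash
python3 -c "
from rig import *
print(finish_job())"
```

```text
the job is handed in; nothing more can be done
None
```

The battery unit stands upright, square and fully home against the back stop of the dark fence (measured at x = -45, y = 0 mm), with its panel still facing the open side. The handle was not touched, the joystick, dish and clock did not move, the arm is clear, and the job was handed in at about 17 s.

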